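Flip the finished job's flag to green

ROBOT

A 6-joint arm with a two-finger parallel gripper is mounted at the origin on the work surface. World frame = base frame: x ahead of the robot, y to its left, z up, the work surface at z = 0. Lengths are in m, angles in rad, forces in N, time in s.
With the tool pointing down it reaches from about 0.325 to 0.85 m from the base axis. Payload 4.4 kg.
Tool frame: the origin (TCP) lies at the very end of the fingers, on their centre line; the grasp point (between the pads) lies manip.tcp_to_grasp behind it (manip.tcp_to_grasp is the distance from the TCP to the grasp point, in m); x points along the fingers, z is the direction in which the jaws open and shut, and the axes are right-handed (so a half turn about x gives the same grasp; the last joint's range is limited). The gripper opens to 94 mm and grips with 3 to 60 N. Pads are 16 mm wide; open, the fingers measure 119 mm over their backs; the gripper's body (75 mm by 177 mm) begins 78 mm behind the grasp point.
Start: joints at [-1.306, 0.207, 1.542, -0, 1.393, -0.15], TCP at [0.232, -0.526, 0.205] pointing down, gripper open.
Joint ranges: [-2.73, 2.73], [-0.86, 2.22], [0.23, 2.46], [-1.11, 4.25], [0.08, 2.63], [-2.82, 2.82]. Speed limits (rad/s): [2.79, 2.79, 3.14, 3.14, 3.14, 3.14].

INTERFACE

Orientations are given as a unit quaternion [w, x, y, z].
In Python, from cell import manip gives the robot as it stands. Calls block until the motion is done:
- manip.reach(position, orientation): joint-space move of the TCP to a pose.
- manip.movel(position, attitude=None, rate=0.15): straight line of the TCP; attitude=None keeps the orientation; rate is the mean speed in m/s.
- manip.move_joints(angles): joint-space move.
- manip.move_gripper(opening, grip_force=None): finger opening in m; grip_force is the grip in N (None keeps the last); returns when the fingers have stopped.
- manip.sleep(seconds).
- manip.inverse_kinematics(position, orientation): joint angles nearest the present ones, or None.
- manip.get_obs(): the state.
- manip.capture(name): name is "scene" or "top" or "wrist"; returns a dict with "frame" (384x512x3 uint8, blue, green, red), "K" (3x3 intrinsics, pixels), "eye" and "rotation" of the camera in the world; the wrist camera has in their place "tool_from_camera" (4x4, takes a point from camera to tool coordinates, whose origin is the TCP and whose axes are the tool frame's). Camera axes: x right, y down, z forward; pixel columns grow to the right and rows downward; lengths in m; the calibration is good to about 2 mm. A picture is of the moment at which its call begins: read the wrist's pose just before it. There is no depth.
A pose or a line that the arm cannot do raises manip.MotionError and nothing moves.
- manip.sign_off(): hands the job in, once; it reports no verdict.
The state is a dict: "t": time; "q": joint angles; "joint_velocities": joint speeds; "effort": joint torques, N m; "position": TCP position; "eef_rot": TCP orientation; "force": force on the tool from outside, world axes, zero at the start; "torque": the same for the moment, N m; "finger_gap": finger opening in m.
Only numpy, scipy, OpenCV 4.12 (cv2) and the standard library are available. Lean on these libraries where they do the work, as an engineer would, in place of code of your own. Each camera call takes 0.05 s, during which the arm holds its last target. There are 200 camera calls.

TASK

One bay of the framing bench's job rack holds a finished, joined picture frame; the other two still hold banded lengths of cut moulding. Push the red status flag in front of the finished frame up and right over its hinge with the fingers, without pinching or forcing it, until it lies flat the other way showing green. Leave the other two flags red and do not shift or lift the jobs or anything else on the bench.

Things in the scene. Friction and masses are not known exactly. Their poses are not given: they have to be found in the camera images.
- rack: fixed plywood job rack, 445 mm wide (y), base board 12 mm thick. Origin on the bench under the middle of its front flag rail (aluminium, 30 mm deep, top 32 mm up); x points from the robot towards three open bays, y left, z up; yawed up to 12 degrees. Bays 145 mm apart; walls 42 mm high, the front one 80 mm behind the origin; back wall 80 mm high, 255 mm behind; bay floor 12 mm up
- flag_left (a joint): hinge of the left (+y) status flag, rad: 0 = flag level towards the robot, red face (white cross) up; pi/2 = upright; pi = level towards the bays, green face (white tick) up. Soft rubber stops at 0 and pi; it may start up to 0.25. Axis along the rack's y. Stiff: it stays at any angle it is left; up to 1 N at the free edge turns it
- pivot_left (a point): middle of the left (+y) flag's hinge axis, 88 mm above the bench, axes as the rack's. Steel cheeks 39 to 42 mm either side (20 mm deep, up to 98 mm above the bench) and stop bars within 12 mm of the axis; beyond them it is open under the flag down to the base board (which ends 30 mm from the axis on the robot's side) and the bench. The next flag's edge is 79 mm from this flag's
- panel_left: the left (+y) status flag: panel 66 mm wide along the hinge, from the axis to a free edge 67 mm away, 4 mm thick (2 mm either side of the axis plane), 40 to 63 g. Origin on the axis at mid-width; its -x points to the free edge, its z out of the red face
- bay_left (a point): middle of the floor of the left (+y) bay, 166 mm behind the rail; the left (+y) flag belongs to this bay
- flag_mid (a joint): hinge of the middle status flag, rad: 0 = flag level towards the robot, red face (white cross) up; pi/2 = upright; pi = level towards the bays, green face (white tick) up. Soft rubber stops at 0 and pi; it may start up to 0.25. Axis along the rack's y. Stiff: it stays at any angle it is left; up to 1 N at the free edge turns it
- pivot_mid (a point): middle of the middle flag's hinge axis, 88 mm above the bench, axes as the rack's. Steel cheeks 39 to 42 mm either side (20 mm deep, up to 98 mm above the bench) and stop bars within 12 mm of the axis; beyond them it is open under the flag down to the base board (which ends 30 mm from the axis on the robot's side) and the bench. The next flag's edge is 79 mm from this flag's
- panel_mid: the middle status flag: panel 66 mm wide along the hinge, from the axis to a free edge 67 mm away, 4 mm thick (2 mm either side of the axis plane), 40 to 63 g. Origin on the axis at mid-width; its -x points to the free edge, its z out of the red face
- bay_mid (a point): middle of the floor of the middle bay, 166 mm behind the rail; the middle flag belongs to this bay
- flag_right (a joint): hinge of the right (-y) status flag, rad: 0 = flag level towards the robot, red face (white cross) up; pi/2 = upright; pi = level towards the bays, green face (white tick) up. Soft rubber stops at 0 and pi; it may start up to 0.25. Axis along the rack's y. Stiff: it stays at any angle it is left; up to 1 N at the free edge turns it
- pivot_right (a point): middle of the right (-y) flag's hinge axis, 88 mm above the bench, axes as the rack's. Steel cheeks 39 to 42 mm either side (20 mm deep, up to 98 mm above the bench) and stop bars within 12 mm of the axis; beyond them it is open under the flag down to the base board (which ends 30 mm from the axis on the robot's side) and the bench. The next flag's edge is 79 mm from this flag's
- panel_right: the right (-y) status flag: panel 66 mm wide along the hinge, from the axis to a free edge 67 mm away, 4 mm thick (2 mm either side of the axis plane), 40 to 63 g. Origin on the axis at mid-width; its -x points to the free edge, its z out of the red face
- bay_right (a point): middle of the floor of the right (-y) bay, 166 mm behind the rail; the right (-y) flag belongs to this bay
- frame: the finished picture frame: black with a thin brass slip round a small landscape print, 138 x 106 mm, 18 mm high, about 190 g, lying flat in one of the three bays, print up. Origin: centre of its underside; x along its 138 mm length, which lies roughly along the rack's x
- chops_oak: an unfinished job: four cut lengths of brown oak moulding side by side, held by two white paper bands, 138 x 83 x 18 mm, 150 g, lying in another bay. Origin: centre of underside
- chops_white: an unfinished job: four cut lengths of white moulding held by two brown bands, 138 x 83 x 18 mm, 150 g, lying in the remaining bay. Origin: centre of underside
- tape_roll: bystander: roll of brown tape lying flat, 92 mm across, 24 mm high, loose; origin: centre of underside
- corner_sample: bystander: L-shaped dark wood moulding corner sample, legs 80 mm long, 28 mm wide, 20 mm high, lying flat, loose; origin: underside, 30 mm in x and y from the outer corner
- tape_measure: bystander: yellow and black tape measure standing on edge, 68 x 32 mm (plus a 13 mm hook), 58 mm high, loose; origin: centre of underside
- nail_box: bystander: small cardboard box with a blue band, 100 x 60 x 34 mm, loose; origin: centre of underside
- glue: bystander: white glue bottle with orange cap standing upright, 60 mm across, 165 mm high, loose; origin: centre of underside
- screwdriver: bystander: screwdriver with a red handle lying flat on the bench, loose

How it is judged:
By the outcome, as a careful person would: the job done as asked, in the order asked, and still so for the second after the job is handed in, with the robot touching nothing.
It also fails if it takes over 42 s, if anything falls off the work surface, if the arm or the gripper's body presses on something with over 40 N, if the wrist force passes 120 N, or if a joint passes its speed limit or range.

## Working session

There is one attempt and no reset: what is moved stays moved. The work goes in short steps, each a Python script; the robot and the scene stay as the last script left them, time stands still between calls to the robot, and variables do not carry over. Pictures are saved under pics/ and viewed, about 8 in all and at most 12, crops included, and the job is handed in when it is done.

```bash
mkdir -p pics; ls
python3 - <<'E'
from cell import manip
import cv2,numpy as np,pickle
d={}
for n in("scene","top"):
    c=manip.capture(n);d[n]=c;cv2.imwrite(f"pics/{n}0.png",cv2.resize(c["frame"],(800,600),interpolation=cv2.INTER_CUBIC))
    print(n,c["K"].tolist(),c["eye"],np.round(c["rotation"],3).tolist())
pickle.dump(d,open("caps.pkl","wb"))
o=manip.get_obs();print(o["t"],o["position"],o["eef_rot"],o["finger_gap"],manip.tcp_to_grasp)
E
```

```text
pics
scene [[353.2008376783358, 0.0, 259.9068029433555], [0.0, 353.2008376783358, 193.44490083074285], [0.0, 0.0, 1.0]] [1.41472482 0.4453613  0.95936398] [-0.205, 0.493, 0.773, -0.342]
top [[352.4701625964685, 0.0, 249.229066941187], [0.0, 352.4701625964685, 186.66094597958946], [0.0, 0.0, 1.0]] [0.40342658 0.00546863 1.20673451] [-0.048, 0.707, -0.704, 0.049]
0.1 [ 0.23206591 -0.52529868  0.20439936] [ 0.59189597  0.38648591  0.59299735 -0.38554111] 0.09382330179186751 0.0188
```

View pics/scene0.png

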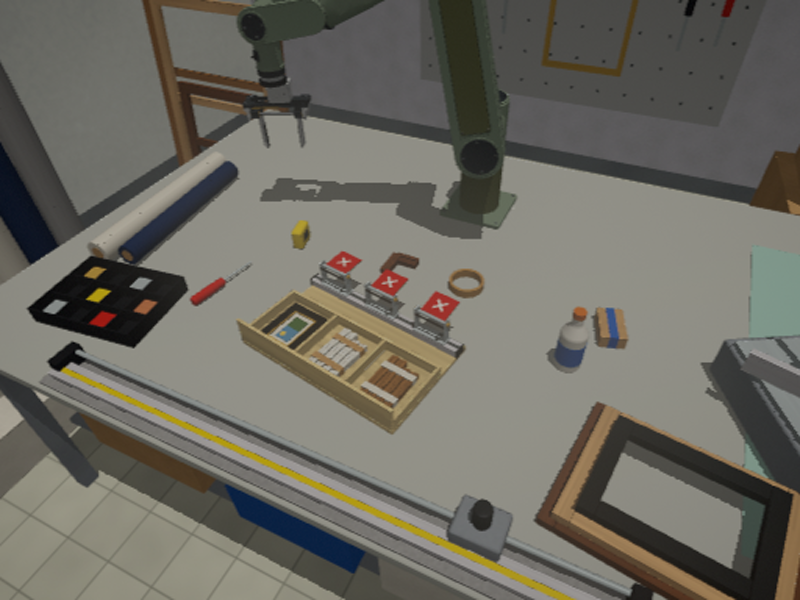

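View pics/top0.png

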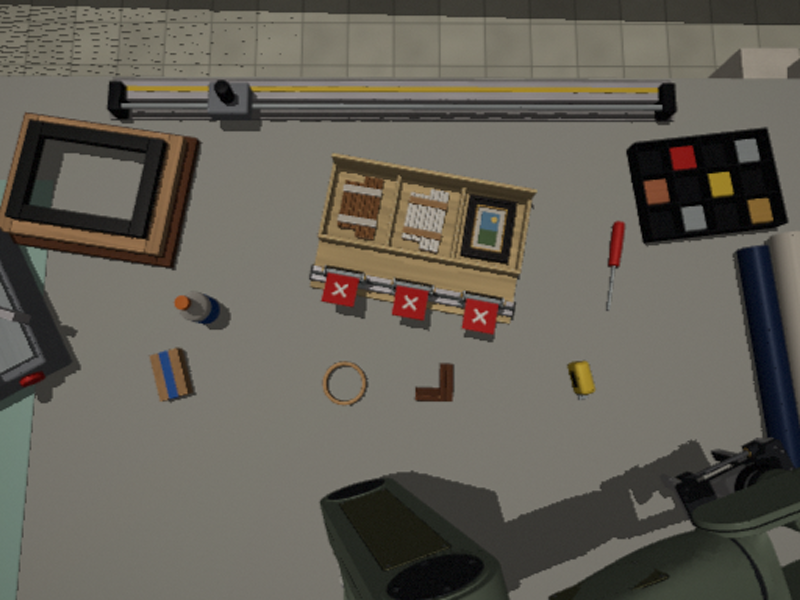

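The frame (black, landscape print) is in the right (-y) bay, scene picture about (290,325) and top picture about (490,228). Its flag is at top (480,316). The corner sample at (440,383) and tape measure at (582,378) lie in front of it. Next I fit the rack pose to the corners of the three red panels in both views.

```bash
cat > fit.py <<'E'
import cv2,numpy as np,pickle
from scipy.optimize import least_squares
from scipy.spatial.transform import Rotation as R
from scipy.spatial import cKDTree
d=pickle.load(open("caps.pkl","rb"))
def proj(c,P):
    q=c["rotation"];q=R.from_quat(np.r_[q[1:],q[0]]) if np.size(q)==4 else R.from_matrix(q)
    p=(P-c["eye"])@q.as_matrix();p=p@c["K"].T;return p[:,:2]/p[:,2:]
def quads(c,box,s=4):
    x0,y0,x1,y1=box
    im=cv2.resize(c["frame"][y0:y1,x0:x1],None,fx=s,fy=s,interpolation=cv2.INTER_CUBIC)
    h=cv2.cvtColor(im,cv2.COLOR_BGR2HSV)
    m=(((h[...,0]<6)|(h[...,0]>172))&(h[...,1]>150)&(h[...,2]>80)).astype(np.uint8)
    out=[]
    for k in cv2.findContours(m,cv2.RETR_EXTERNAL,cv2.CHAIN_APPROX_NONE)[0]:
        if cv2.contourArea(k)<100*s: continue
        k=cv2.convexHull(k)
        q=cv2.approxPolyN(k,4,ensure_convex=True).reshape(-1,2)
        out.append((q+.5)/s-.5+[x0,y0])
    return out
def corners(p,i):
    x,y,w=p[:3];t=p[3+i];C=[]
    for r in(0,.067):
        for v in(-.033,.033):
            C.append([-r*np.cos(t)+.002*np.sin(t),(1-i)*.145+v,.088+r*np.sin(t)+.002*np.cos(t)])
    return np.array(C)@np.array([[np.cos(w),np.sin(w),0],[-np.sin(w),np.cos(w),0],[0,0,1]])+[x,y,0]
if __name__=="__main__":
    Q={"top":quads(d["top"],(200,165,325,220)),"scene":quads(d["scene"],(205,155,300,210))}
    for n in Q: print(n,[np.round(q.mean(0),1).tolist() for q in Q[n]])
    def res(p):
        r=[]
        for n in Q:
            pts=np.vstack(Q[n]);t=cKDTree(pts)
            for i in range(3):
                e=proj(d[n],corners(p,i));r.append(e-pts[t.query(e)[1]])
        return np.ravel(r)
    # init: pivot_mid from the top picture
    best=None
    for w in(-.05,-.12,-.2):
      for dx in np.arange(.45,.66,.02):
        for dy in(-.04,-.02,0,.02,.04):
          p=np.r_[dx,dy,w,.1,.1,.1];v=np.abs(res(p)).sum()
          if best is None or v<best[0]: best=(v,p)
    s=least_squares(res,best[1],loss="soft_l1",diff_step=1e-4)
    print(np.round(best[1],3),np.round(s.x,4));print(np.round(s.fun.reshape(2,3,4,2),1).tolist())
    np.save("rack.npy",s.x)
E
python3 fit.py
```

```text
top [[306.7, 202.1], [262.1, 193.6], [217.4, 185.2]]
scene [[281.4, 195.2], [248.9, 180.1], [219.7, 167.2]]
[ 0.57 -0.04 -0.2   0.1   0.1   0.1 ] [ 0.5672 -0.0437 -0.1795  0.1227  0.141  -0.007 ]
[[[[-0.2, -0.7], [0.6, -0.6], [-0.1, 0.6], [-0.3, 1.3]], [[-0.4, -0.8], [1.3, -0.5], [0.1, 0.6], [-0.2, 0.5]], [[0.3, -0.7], [1.1, -0.5], [-0.0, 0.5], [-0.1, 0.7]]], [[[-0.7, 0.3], [0.1, 0.5], [0.1, -0.1], [1.3, -0.4]], [[-0.6, 0.2], [-0.2, 0.6], [0.8, -0.1], [0.8, -0.5]], [[-0.7, 0.3], [-0.2, 0.4], [0.4, 0.0], [1.1, -0.2]]]]
```

```bash
cat > path.py <<'E'
import numpy as np
from scipy.spatial.transform import Rotation as R
p=np.load("rack.npy");w=p[2];X=np.array([np.cos(w),np.sin(w),0]);Y=np.array([-np.sin(w),np.cos(w),0]);Z=np.array([0,0,1.])
H=np.r_[p[:2],.088]-.145*Y
h=.008;YO=-.005      # finger half depth; push 5 mm to the right of mid-width
def pitch(t): return np.radians(np.interp(np.degrees(t),[0,60,180],[30,30,55]))
def quat(f,flip=1):  # tool x forward-down, jaws along rack y
    x=np.cos(f)*X-np.sin(f)*Z;z=flip*Y;q=R.from_matrix(np.c_[x,np.cross(z,x),z]).as_quat();return np.r_[q[3],q[:3]]
def pose(t,gap=0.,flip=1):   # TCP pose touching the green face of the flag at angle t (gap = clearance)
    f=pitch(t);D=-np.cos(t)*X+np.sin(t)*Z;n=-np.sin(t)*X-np.cos(t)*Z;a=t-f
    if a<0:
        u=np.sin(f)*X+np.cos(f)*Z
        P=.067*D+.015*(np.cos(f)*X-np.sin(f)*Z)-u*(h+gap)+.002*n
    else: P=.052*D+n*(.002+h*abs(np.cos(a))+gap)
    return H+P+YO*Y,quat(f,flip)
E
sleep 1
python3 - <<'E'
from path import *
from cell import manip
print(H)
for fl in(1,-1):
    for g in range(-20,190,30):
        P,q=pose(np.radians(g),.01,fl);j=manip.inverse_kinematics(P,q)
        print(fl,g,np.round(P,3),None if j is None else np.round(j,2))
E
```

```text
[ 0.54128913 -0.18637008  0.088     ]
1 -20 [ 0.483 -0.181  0.04 ] None
1 10 [ 0.479 -0.18   0.075] None
1 40 [ 0.489 -0.182  0.106] None
1 70 [ 0.506 -0.185  0.131] [-0.88 -0.08  2.45  1.74  0.59  2.52]
1 100 [ 0.534 -0.19   0.142] None
1 130 [ 0.564 -0.196  0.136] None
1 160 [ 0.584 -0.199  0.12 ] [-0.62  0.06  2.09  0.68  0.45 -2.55]
-1 -20 [ 0.483 -0.181  0.04 ] None
-1 10 [ 0.479 -0.18   0.075] None
-1 40 [ 0.489 -0.182  0.106] None
-1 70 [ 0.506 -0.185  0.131] [-0.88 -0.08  2.45  1.74  0.59 -0.63]
-1 100 [ 0.534 -0.19   0.142] [-0.77 -0.09  2.33  1.37  0.46 -0.17]
-1 130 [ 0.564 -0.196  0.136] [-0.68 -0.02  2.2   1.    0.42  0.25]
-1 160 [ 0.584 -0.199  0.12 ] [-0.62  0.06  2.09  0.68  0.45  0.59]
```

Run:
```python
from path import *
from cell import manip
for nm,P in(("start",H-.058*X-.02*Z),("mid",H+.07*Z-.012*X)):
  for f in(0,15,30,40,50,60,70):
    row=[]
    for a in range(-120,121,20):   # azimuth of tool axis relative to rack X (+ = left)
        s=''
        d=np.cos(np.radians(a))*X+np.sin(np.radians(a))*Y;x=np.cos(np.radians(f))*d-np.sin(np.radians(f))*Z
        z0=np.cross(Z,d)
        for fl,k in((1,'+'),(-1,'-')):
            z=fl*z0;q=R.from_matrix(np.c_[x,np.cross(z,x),z]).as_quat()
            if manip.inverse_kinematics(P,np.r_[q[3],q[:3]]) is not None:s+=k
        row.append(s or '.')
    print(nm,f,' '.join(f"{r:>2}" for r in row))
```

```text
start 0 +-  .  .  . +- +- +- +- +- +- +- +- +-
start 15 +- +-  .  . +-  .  . +- +- +- +- +- +-
start 30 +- +-  .  . +-  .  . +- +- +- +- +- +-
start 40 +- +- +-  .  . +- +- +- +- +- +- +- +-
start 50 +- +- +-  +  + +-  -  - +- +- +- +- +-
start 60 +- +-  +  + +- +- +-  -  - +- +- +- +-
start 70 +-  +  + +- +- +- +- +-  -  - +- +- +-
mid 0  .  .  .  . +- +- +- +- +- +- +- +- +-
mid 15 +- +-  .  . +-  .  . +- +- +- +- +- +-
mid 30 +- +- +-  .  . +- +- +- +- +- +- +- +-
mid 40 +- +- +-  +  . +-  -  - +- +- +- +- +-
mid 50 +- +-  +  + +- +- +-  -  - +- +- +- +-
mid 60 +-  +  +  + +- +- +- +-  -  - +- +- +-
mid 70 +-  +  + +- +- +- +- +-  -  - +- +- +-
```

Shallow tool pitches straight from the front are out of reach. Coming in from the open right side is reachable: tool along rack +y, pitched 30° down, closed fingers as a bar under the flag. I'll check that path.

```bash
cat > path.py <<'E'
import numpy as np
from scipy.spatial.transform import Rotation as R
p=np.load("rack.npy");w=p[2];X=np.array([np.cos(w),np.sin(w),0]);Y=np.array([-np.sin(w),np.cos(w),0]);Z=np.array([0,0,1.])
H=np.r_[p[:2],.088]-.145*Y
F=np.radians(30);IN=.026;RAD=.048;hx,hz=.0125,.009
AX=np.cos(F)*Y-np.sin(F)*Z                    # tool axis: to the left and down
def quat(fl):
    z=fl*X;q=R.from_matrix(np.c_[AX,np.cross(z,AX),z]).as_quat();return np.r_[q[3],q[:3]]
def tcp(deg,gap=0.):                          # TCP with the fingers touching the green face at this angle
    t=np.radians(deg);D=-np.cos(t)*X+np.sin(t)*Z;n=-np.sin(t)*X-np.cos(t)*Z
    d=.002+hx*abs(np.sin(t))+hz*abs(np.cos(t))+IN*np.tan(F)*max(np.cos(t),0)+gap
    return H+RAD*D+n*d-(.033-IN)*Y
E
python3 - <<'E'
from path import *
from cell import manip
pre=tcp(0,.010)-.07*AX
for fl in(1,-1):
    print(fl)
    for P in[pre+.1*Z,pre]+[tcp(g,.010 if g==0 else 0) for g in range(0,190,30)]:
        j=manip.inverse_kinematics(P,quat(fl));print(np.round(P,3),None if j is None else np.round(j,2))
E
```

```text
1
[ 0.482 -0.244  0.187] [-1.02  0.62  1.38  0.67  1.96 -0.86]
[ 0.482 -0.244  0.087] [-1.02  0.76  1.39  0.64  1.84 -0.96]
[ 0.493 -0.185  0.052] [-0.96  0.76  1.49  0.67  1.73 -0.98]
[ 0.485 -0.183  0.087] [-0.97  0.7   1.52  0.67  1.76 -0.96]
[ 0.495 -0.185  0.117] [-0.96  0.66  1.49  0.69  1.8  -0.91]
[ 0.526 -0.191  0.136] [-0.92  0.67  1.42  0.72  1.83 -0.85]
[ 0.549 -0.195  0.138] [-0.9   0.7   1.36  0.74  1.84 -0.82]
[ 0.573 -0.199  0.126] [-0.88  0.76  1.3   0.76  1.83 -0.79]
[ 0.587 -0.202  0.099] [-0.86  0.81  1.26  0.76  1.81 -0.8 ]
-1
[ 0.482 -0.244  0.187] [-1.02  0.62  1.38  0.67  1.96  2.28]
[ 0.482 -0.244  0.087] [-1.02  0.76  1.39  0.64  1.84  2.19]
[ 0.493 -0.185  0.052] [-0.96  0.76  1.49  0.67  1.73  2.16]
[ 0.485 -0.183  0.087] [-0.97  0.7   1.52  0.67  1.76  2.19]
[ 0.495 -0.185  0.117] [-0.96  0.66  1.49  0.69  1.8   2.23]
[ 0.526 -0.191  0.136] [-0.92  0.67  1.42  0.72  1.83  2.29]
[ 0.549 -0.195  0.138] [-0.9   0.7   1.36  0.74  1.84  2.33]
[ 0.573 -0.199  0.126] [-0.88  0.76  1.3   0.76  1.83  2.35]
[ 0.587 -0.202  0.099] [-0.86  0.81  1.26  0.76  1.81  2.34]
```

Run:
```python
from path import *
from cell import manip
import cv2
manip.move_gripper(0.0,5)
pre=tcp(0,.010)-.07*AX
manip.reach(pre+.1*Z,quat(1));manip.movel(pre,rate=.1)
manip.movel(tcp(0,.010),rate=.06)
o=manip.get_obs();print(o["t"],o["position"],tcp(0,.01),o["force"],o["finger_gap"])
a=manip.capture("top")["frame"];b=manip.capture("scene")["frame"]
a=a[150:270,190:400];b=b[90:250,130:330]
z=lambda i,s:cv2.resize(i,s,interpolation=cv2.INTER_CUBIC)
cv2.imwrite("pics/ins.png",np.vstack([z(a,(525,300)),z(b,(525,300))][:2]))
```

```text
5.3417 [ 0.49296268 -0.18521072  0.05216338] [ 0.49281059 -0.18468765  0.05198889] [0.0026445  0.0243794  0.86568749] 0.0001806166918950322
```

View pics/ins.png

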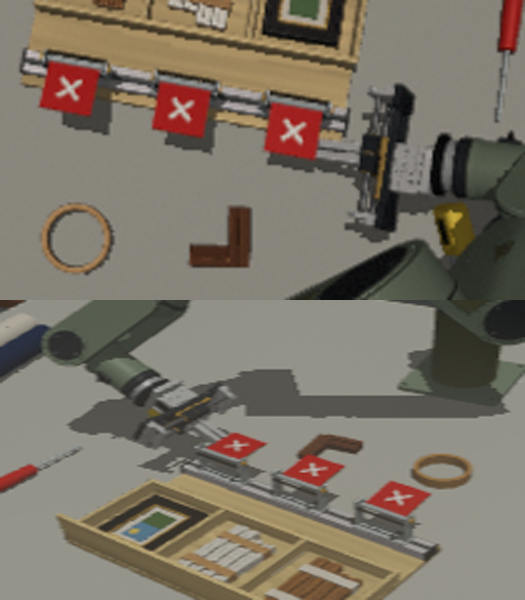

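The closed fingers sit under the right flag near its free half (top crop 320,148), the flag is still level, and the tape measure is clear. Now I sweep it over, watching the force.

Run:
```python
from path import *
from cell import manip
import cv2
f0=np.array(manip.get_obs()["force"]);pics=[]
for g in list(range(0,170,12))+[172]:
    manip.movel(tcp(g),rate=.06)
    o=manip.get_obs();f=np.array(o["force"])-f0;print(g,round(o["t"],2),np.round(f,2))
    if np.linalg.norm(f)>8: print("STOP");break
    if g in(60,172): pics.append(manip.capture("scene")["frame"][110:220,180:300])
cv2.imwrite("pics/sweep.png",np.hstack([cv2.resize(i,(400,366),interpolation=cv2.INTER_CUBIC) for i in pics]))
```

```text
0 5.76 [-0.13 -0.5  -1.12]
12 6.08 [-0.6   0.05 -1.7 ]
24 6.41 [-0.27 -0.83 -0.49]
36 6.76 [-0.4  -0.12 -1.23]
48 7.12 [-0.23  0.3  -0.48]
60 7.5 [-2.11  0.12 -1.05]
72 7.94 [-1.02  0.76 -0.66]
84 8.34 [-0.33  0.06 -1.83]
96 8.69 [-0.16  0.06 -1.41]
108 9.0 [-0.69  0.36 -0.32]
120 9.32 [-0.75  0.19 -0.89]
132 9.64 [-1.21 -0.32  0.18]
144 9.98 [-0.24  0.15 -0.93]
156 10.33 [-0.32  0.26 -0.79]
168 10.69 [-0.51 -0.48 -0.9 ]
172 10.94 [-0.06  1.35 -0.73]
```

View pics/sweep.png

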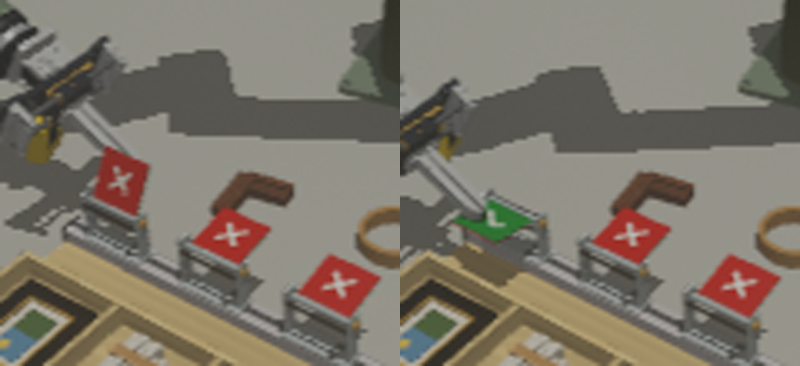

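The flag rose at 60° and now shows green, nearly flat; the other two are still red. I'll press gently to the stop in small steps.

Run:
```python
from path import *
from cell import manip
import cv2
def F():
    v=[]
    for _ in range(8): v.append(manip.get_obs()["force"]);manip.sleep(.02)
    return np.mean(v,0)
b=F();c=0
manip.movel(tcp(180),rate=.04)
while c<.012:
    f=F()-b;print(round(c,4),np.round(f,2),round(manip.get_obs()["position"][2],4))
    if f[2]>3: break
    c+=.0015;manip.movel(tcp(180)-c*Z,rate=.03)
m=manip.get_obs()["position"]
manip.movel(m+.03*Z,rate=.06);manip.movel(m+.06*Z-.12*AX,rate=.12)
pics=[]
t=manip.capture("top");s=manip.capture("scene")
import pickle;pickle.dump(dict(top=t,scene=s),open("end.pkl","wb"))
z=lambda i:cv2.resize(i,(400,366),interpolation=cv2.INTER_CUBIC)
cv2.imwrite("pics/end.png",np.hstack([z(t["frame"][150:260,210:330]),z(s["frame"][130:240,160:280])]))
print(manip.get_obs()["t"])
```

```text
0 [ 0.11 -0.14  0.04] 0.0989
0.0015 [0.16 0.12 1.52] 0.0979
0.003 [-0.93 -0.9   5.69] 0.0974
14.4583
```

View pics/end.png

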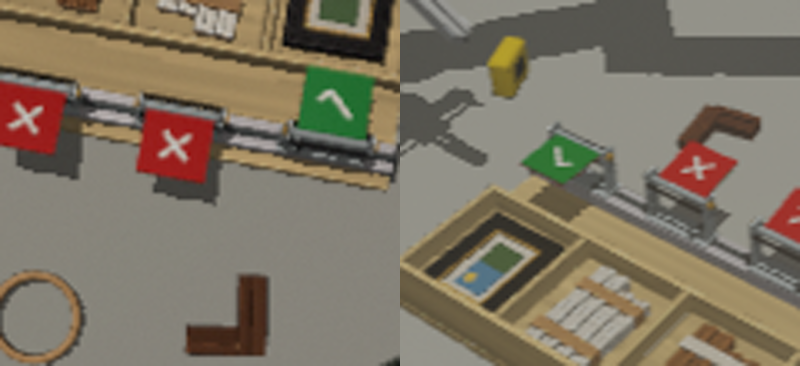

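Run:
```python
from cell import manip
import pickle,numpy as np,cv2
a=pickle.load(open("caps.pkl","rb"));e=pickle.load(open("end.pkl","rb"))
# frame/jobs + bystander regions in the top view, before vs after (mean abs difference)
for n,(x0,y0,x1,y1) in dict(bays=(205,105,340,160),tape=(200,225,240,262),corner=(262,228,294,260)).items():
    print(n,cv2.absdiff(a["top"]["frame"][y0:y1,x0:x1],e["top"]["frame"][y0:y1,x0:x1]).mean().round(2))
manip.sign_off();print(manip.get_obs()["t"])
```

```text
bays 9.07
tape 10.48
corner 8.74
the job is handed in; nothing more can be done
the job is handed in; nothing more can be done
```

I turned the right-hand flag over to green and handed the job in; the finished frame is in the right (-y) bay. With the gripper closed, I came in from the open right side, put the fingers under the flag and swept it up and over its hinge. I then pressed it lightly down onto its stop and backed away.

**Flag:** the final top and scene pictures show it lying towards the bay with the green face and tick up. At the stop the force rose from 1.5 N to 5.7 N within 1.5 mm, so I take it as flat; I did not measure the final angle. That 5.7 N overshot the 3 N I was aiming for. During the sweep the force changed by no more than about 2.5 N.

**Rest of the bench:** the left and middle flags are still red. The frame, the oak and white lengths, the corner sample and the tape measure look undisturbed in the final pictures where they are in view. The nail box, glue and screwdriver were outside the final crops, and I commanded no motion near them.

**Check that was no help:** a before/after comparison of the top picture gave a similar difference (about 9–10 grey levels) in all three regions compared. That looks like a general image change rather than movement, so the "nothing moved" finding rests on the pictures alone.

The robot's clock read about 14.5 s just before hand-in, well under the 42 s limit.

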